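# Hang a support arm on two keyhole studs until the spring catch locks it

### The job

Mount the blue support arm on the aluminium bench stand: pass the two keyholes of its end plate over both headed studs at once, press the plate back flat so that it pushes in the brass spring catch, then slide it straight down until it hangs fully home on both studs and the catch springs out above the plate, and let go. The stud plate may have been clamped a little to the left or right of the stand's middle (the last user slid it along the slots), so feel for the studs and never force it: a gentle push of 10 to 15 N is plenty. Leave the red cup, the oil bottle, the carton and the hex key where they are.

Things in the scene. Friction and masses are not known exactly. Their poses are not given: they have to be found in the camera images.
- stand: Aluminium profile frame, fixed, 270 wide, 186 high. Origin on the worktop below the front face of its dark stud plate, midway between the posts; x into the stand square to that face, y left, z up. Posts at y +-120; feet there reach to x -98, 33 high. Stud plate: front face at x 0, from 87 to 165 high, 172 wide, clamped 0 to 15 mm left or right (y) of the middle: find by feel or eye.
- stand_face (a point): Point on the stand: plane of the stud plate's front face, midway between the posts, at stud height (130). True middle between the studs: up to 15 mm from it along y, exact in height and depth. Two studs 90 apart, pointing to -x: neck 7 thick, 6.5 long, then a head 14 across, 6 thick (head fronts 12.5 before the face). Axes as the stand's.
- support: Loose blue steel arm, 0.25 to 0.5 kg. Origin: bottom middle of its end plate's back face, which goes against the stud plate, axes along the stand's. Plate upright, 130 wide (y), 62 high (z), 4 thick (x -4 to 0). Tube 30 wide, 40 high, z from 0, runs to x -134; rubber pad and 12 mm lip on top beyond x -95. Starts upright on the worktop, tube toward the robot.
- support_grip (a point): Grip point: centre of the arm's tube (30 mm wide across y), half-way up (20 mm above its underside), 65 mm before the back face of the end plate. Axes as the arm's.
- support_plate (a point): Middle of the end plate's back face, 24 above its lower edge: centre height of the keyhole windows. Keyholes at y +-45: window 17 wide, 20 high, then narrowing over 6 mm upward to a slot 10 wide, whose top end is 24 above this point. Heads centred in the windows: level with stand_face; hung home: 20.5 mm lower, 0 to 3 mm before the face. Axes as the arm's.
- catch (a joint): Brass spring catch, 9 mm pin with round nose, on the stud plate's middle line, 23.5 above the studs. 0 = out (6 mm before the face), 0.006 = pushed in flush; moves from 5 N, 8 N when in. The end plate covers it and pushes it in while the heads are in the windows; with the arm hung home it springs out, 1.5 mm above the plate's top edge.
- cup_red: Red steel cup, 65 mm across, 63 mm high, to be left alone. Origin at the centre of its underside.
- oil_bottle: Yellow oil bottle with red cap, 48 mm across, 92 mm high, to be left alone. Origin at the centre of its underside.
- carton: Small cardboard carton 65 x 70 x 55 mm, to be left alone. Origin at the centre of its underside.
- hex_key: Black hex key 30 x 88 x 6 mm lying on the worktop, to be left alone. Origin at the centre of its underside.
Things that resemble listed ones, but are neither listed nor needed, are in the scene too. There is more than one size of the support; the job needs the larger.

How it is judged (in metres and radians):
On the way:
1. the end plate is over both studs, pressed back and pushing in the spring catch (value of joint catch above 0.0035 m and x of support_plate in the frame of stand above -0.004 m and z of support_plate in the frame of stand above 0.115 m), for 0.1 s.
At the end, for the whole second after the job is handed in: The arm hangs at rest on both studs: marked plate point within 3 mm of its home height (109.5 mm), at most 4 mm before the stud plate's face, within 18 mm of the stand's middle; arm square to the stand within 0.1 rad; spring catch out (pushed in under 1 mm) above the plate (x of support_plate in the frame of stand between -0.004 and 0.002 m and z of support_plate in the frame of stand between 0.1065 and 0.1125 m and y of support_plate in the frame of stand between -0.018 and 0.018 m and angle between the z axis of support and the z axis of stand, either way round below 0.1 rad and angle between the y axis of support and the y axis of stand, either way round below 0.1 rad and value of joint catch below 0.001 m and linear speed of support below 0.02 m/s); the robot touches nothing.
It fails at once if the blue arm, while held, is pushed against the stand with more than 40 N (contact force between support and stand above 40 N and contact force between the fingers and support above 5 N).
It fails at once if a bystander (red cup, oil bottle, carton, hex key) is moved more than 15 mm (distance of any of cup_red, oil_bottle, carton, hex_key from where it was at the start of the episode above 0.015 m).
It also fails if it takes over 64 s, if anything falls off the work surface, if the arm or the gripper's body presses on something with over 40 N, if the wrist force passes 120 N, or if a joint passes its speed limit or range.

### The arm

A 6-joint arm with a two-finger parallel gripper is mounted at the origin on a cart in front of the work surface, level with it; the furniture and walls round the work are solid. World frame = base frame: x ahead of the robot, y to its left, z up, the work surface at z = 0. Lengths are in m, angles in degrees, forces in N, time in s.
With the tool pointing down it reaches from about 0.3 to 0.85 m from the base axis. Payload 4.2 kg.
Tool frame: the origin (TCP) lies between the finger pads; the fingertips stand 11 mm ahead of it and the grasp point (between the pads) lies 8 mm behind it; z points along the fingers, y is the line along which they close (so a half turn about z gives the same grasp; the last joint's range is limited). The gripper opens to 91 mm and grips with 3 to 60 N. Pads are 32 mm wide; open, the fingers measure 118 mm over their backs; the gripper's body (76 mm by 178 mm) begins 60 mm behind the grasp point.
Start: joints at [-1.146, 18.312, 89.639, -0, 72.044, -1.146], TCP at [0.575, 0, 0.225] pointing down, gripper open.
Joint ranges: [-177.97, 177.97], [-48.28, 115.42], [12.27, 149.76], [-77.06, 257.06], [2.81, 150.46], [-146.56, 146.56]. Speed limits (degrees/s): [147.25, 147.25, 180, 180, 180, 180].

### API

Orientations are given as a 3x3 rotation matrix whose columns are the frame's x, y, z axes.
In Python, from station import status, vision, close_job gives the robot as it stands. The module is installed in compiled form; this text tells all that it offers.
- The arm moves only by the tool play_rows, never from a script. Its argument "targets" is a list of rows, each a list of 2 entries, a list of its own where there are three numbers: the shift along the tool's x, y, z in m, then the turn about the tool's z in degrees. In form: [[[x, y, z], yaw], ...]. A call has 1 to 8 rows; each row shifts and turns the commanded pose from where the row before left it, along the tool's axes as they then stand; what a row does not reach is not made up. A row lasts 1/10 s, in which the tool goes at most 50 mm and 8.59 degrees, less where a joint would pass 70% of its speed; a pose out of reach is approached as far as the arm can. A call is refused whole if a number of a shift passes 0.05 or a number of a turn 8.59, either way. A call with a gripper value outside its range is refused whole. "gripper" is the gripper command: -1 is shut, 1 is fully open, values between are in proportion, set as the call begins (left out, the last holds). The fingers move at their own pace and stop on an object; the grip force is fixed at half the most. Time passes only in rows, so rows that do not move let the fingers close. It gives the time, the measured TCP pose, the force, the opening and the grip force at its end, in the units of the state.
- status.observe(): the state, without advancing time (a new reading comes with each control period).
- vision.get_image(name): name is "scene" or "side" or "wrist"; returns the picture (384x512x3 uint8, red, green, blue); there is no depth.
- vision.calibration(name): a dict with "mtx" (3x3 intrinsics, pixels), "R" (3x3) and "t" (3): a world point X has camera coordinates R X + t. Camera axes: x right, y down, z forward; pixel columns grow to the right and rows downward; lengths in m; the calibration is good to about 2 mm. The wrist camera is an equidistant fisheye: a pixel r from the principal point sees the ray r / f radians off the axis. A picture is of the moment at which its call begins: read the wrist's pose just before it. calibration takes no time and is no camera call; for the wrist camera it gives the pose at the moment of the call.
- close_job(): hands the job in; it is judged then, once.
The state is a dict: "clock": time; "joint_pos": joint angles; "joint_velocities": joint speeds; "joint_torque": joint torques, N m; "eef_pos": TCP position; "eef_rot": TCP orientation; "wrist_force": force on the tool from outside, world axes, zero at the start; "torque": the same for the moment, N m; "finger_gap": finger opening in m; "gripper_force": force on a finger pad.
Only numpy, scipy, OpenCV 4.12 (cv2) and the standard library are available. Lean on these libraries where they do the work, as an engineer would, in place of code of your own. Each camera call takes 0.05 s, during which the arm holds its last target. There are 200 camera calls.

## Working session

There is one attempt and no reset: what is moved stays moved. The work goes in short steps, Python scripts to look and compute and a tool call to move; the robot and the scene stay as the last step left them, time stands still between calls to the robot, and variables do not carry over. Pictures are saved under pics/ and viewed, at most 10 in all, crops included, and the job is handed in when it is done.

Besides the shell and the picture viewer there is one more tool, called as name([rows], argument=value, ...), one row to a line, values as JSON. play_rows: Moves the arm, as the interface text tells. Its arguments: {"type":"object","properties":{"targets":{"type":"array"},"gripper":{"type":"number"}},"required":["targets"]}

```bash
mkdir -p pics
python3 - <<'E'
from station import status, vision
import cv2, numpy as np
s=status.observe(); print({k:np.round(v,3).tolist() for k,v in s.items()})
for n in ["scene","side","wrist"]:
    c=vision.calibration(n); print(n,{k:np.round(v,4).tolist() if k!='x' else v for k,v in c.items() if k in('mtx','R','t')})
    im=vision.get_image(n); np.save(f'pics/{n}0.npy',im); cv2.imwrite(f'pics/{n}0.png',im[:,:,::-1])
E
```

```text
{'clock': 0.0, 'joint_pos': [-1.147, 18.351, 89.706, -0.002, 72.044, -1.147], 'joint_velocities': [-0.09, -0.083, -0.029, 0.147, -0.021, 0.006], 'joint_torque': [-0.001, -41.247, -23.197, 0.073, 0.046, -0.0], 'eef_pos': [0.575, -0.0, 0.224], 'eef_rot': [[-0.0, 1.0, -0.002], [1.0, 0.0, 0.0], [0.0, -0.002, -1.0]], 'wrist_force': [-0.191, 0.015, -0.076], 'torque': [-0.023, -0.037, 0.016], 'gripper_force': 0.0, 'finger_gap': 0.091}
scene {'mtx': [[401.9943, 0.0, 255.2065], [0.0, 401.9943, 197.6757], [0.0, 0.0, 1.0]], 'R': [[0.6954, -0.7186, -0.0066], [-0.3268, -0.308, -0.8935], [0.6401, 0.6235, -0.449]], 't': [-0.3305, 0.302, 0.7993]}
side {'mtx': [[383.3258, 0.0, 251.2721], [0.0, 383.3258, 191.892], [0.0, 0.0, 1.0]], 'R': [[-0.9998, 0.0077, 0.0171], [-0.0099, 0.5587, -0.8293], [-0.016, -0.8293, -0.5586]], 't': [0.5139, 0.0833, 1.2458]}
wrist {'mtx': [[297.3186, 0.0, 256.5945], [0.0, 297.3186, 189.7744], [0.0, 0.0, 1.0]], 'R': [[1.0, 0.001, -0.0017], [0.0014, -0.9668, 0.2556], [-0.0014, -0.2556, -0.9668]], 't': [-0.5736, -0.0281, 0.3906]}
```

View images.

View pics/scene0.png

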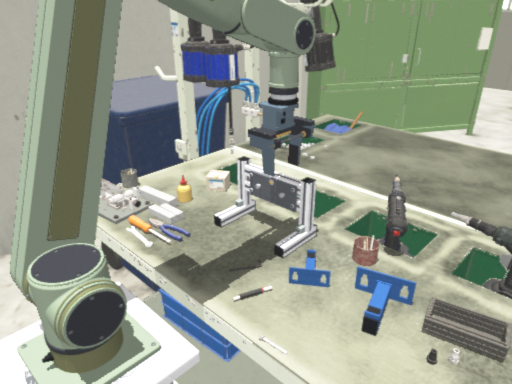

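View pics/side0.png

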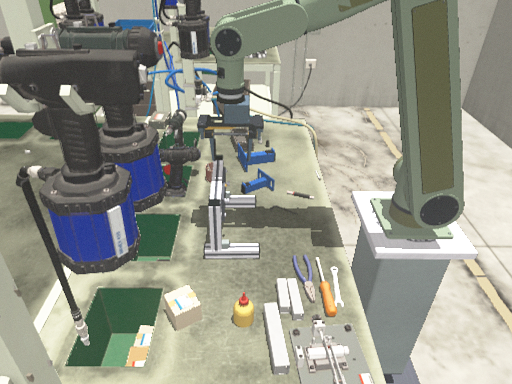

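View pics/wrist0.png

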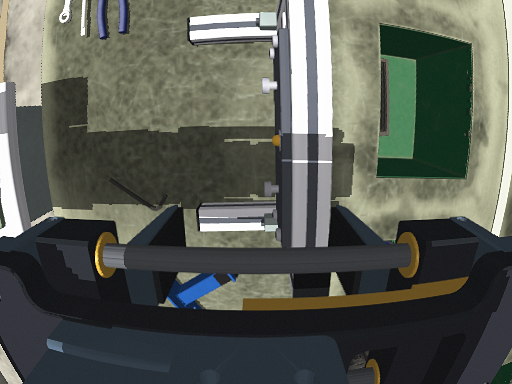

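The scene view shows the stand (plate about (275,188)), the small blue arm (310,272), the larger blue arm (385,292) and a brown cup near it at (366,250). In the wrist view the studs are at about (268,85) and (270,188), with the brass catch at (277,140).

```bash
cat > h.py <<'E'
import numpy as np, cv2
from station import status, vision
def ray(cal,px,fish=False):
    K=np.array(cal['mtx']);R=np.array(cal['R']);t=np.array(cal['t'])
    a=(px[0]-K[0,2])/K[0,0]; b=(px[1]-K[1,2])/K[1,1]
    if fish:
        th=np.hypot(a,b); k=np.sin(th)/th if th>1e-9 else 1; d=np.array([a*k,b*k,np.cos(th)])
    else: d=np.array([a,b,1.])
    return -R.T@t, R.T@d
def onz(name,px,z,cal=None):
    c,d=ray(cal or vision.calibration(name),px,name=='wrist'); return c+d*(z-c[2])/d[2]
def blue(im):
    h=cv2.cvtColor(im,cv2.COLOR_RGB2HSV); return cv2.inRange(h,(105,140,40),(125,255,255))
E
python3 - <<'E'
from h import *
p=lambda *a:print(a[:2],np.round(onz(*a),4))
for q in [(262,85),(264,188)]: p('wrist',q,.130)
p('wrist',(274,140),.1535)
for q in [(190,28),(188,45),(200,206),(203,230)]: p('wrist',q,.033)
im=np.load('pics/scene0.npy'); m=blue(im); n,l,s,c=cv2.connectedComponentsWithStats(m)
for i in range(1,n):
    if s[i,4]>150: print(s[i],c[i].round())
for q in [(357,270),(413,290)]: p('scene',q,.062)
for q in [(290,268),(330,271)]: p('scene',q,.045)
big=[cv2.resize(np.load('pics/scene0.npy')[240:340,280:430],None,fx=4,fy=4,interpolation=2),
 cv2.resize(np.load('pics/wrist0.npy')[0:250,170:340],None,fx=2.4,fy=2.4)[:,:]]
cv2.imwrite('pics/z1.png',big[0][:,:,::-1]);cv2.imwrite('pics/z2.png',big[1][:,:,::-1])
E
```

```text
('wrist', (262, 85)) [0.5784 0.0972 0.13  ]
('wrist', (264, 188)) [0.5804 0.0077 0.13  ]
('wrist', (274, 140)) [0.5874 0.0522 0.1535]
('wrist', (190, 28)) [0.4943 0.1796 0.033 ]
('wrist', (188, 45)) [0.4923 0.1579 0.033 ]
('wrist', (200, 206)) [ 0.5028 -0.0407  0.033 ]
('wrist', (203, 230)) [ 0.5048 -0.0733  0.033 ]
[ 183   51   46   29 1007] [206.  65.]
[201 102  14  53 182] [205. 127.]
[290 257  39  29 518] [309. 274.]
[ 356  268   59   53 1280] [383. 290.]
[159 290  70  54 454] [190. 316.]
[165 307  38  34 352] [184. 323.]
[204 333  34  25 300] [219. 346.]
('scene', (357, 270)) [ 0.5161 -0.2864  0.062 ]
('scene', (413, 290)) [ 0.537  -0.4102  0.062 ]
('scene', (290, 268)) [ 0.4341 -0.1559  0.045 ]
('scene', (330, 271)) [ 0.49   -0.2317  0.045 ]
```

View pics/z1.png

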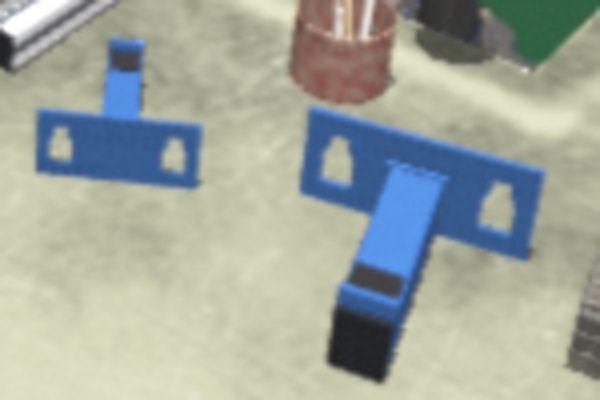

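View pics/z2.png

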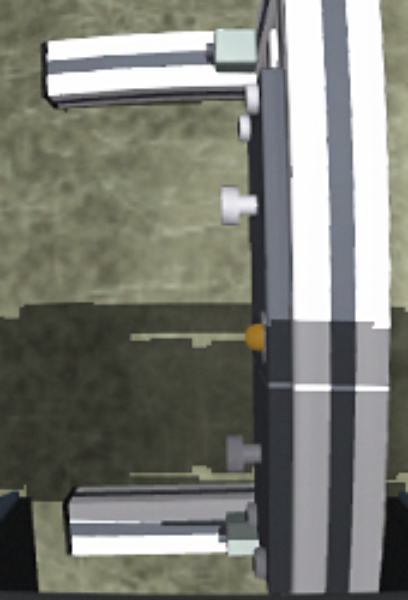

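The crop confirms that the right-hand arm is the larger one: its plate is about 126 mm wide, against about 94 mm for the other. Its yaw is about 9–10°. The second crop shows the head fronts at about x=0.58 and the middle between the studs at about y=0.052. Next I move above the arm.

play_rows([
  [[-0.045, -0.014, 0], 0],
  [[-0.045, -0.014, 0], 0],
  [[-0.045, -0.014, 0], 0],
  [[-0.045, -0.014, 0], 0],
  [[-0.045, -0.014, 0], 0],
  [[-0.045, -0.014, 0], 0],
  [[-0.045, -0.014, 0], 0],
  [[-0.045, -0.014, 0], 0],
])

```text
clock: 0.95
eef_pos: [0.462, -0.3617, 0.2248]
eef_rot: [[0.0, 1.0, -0.0], [1.0, -0.0, 0.0], [0.0, -0.0, -1.0]]
wrist_force: [0.5, -0.0, -0.5]
finger_gap: 0.0915
gripper_force: 0.0
```

play_rows([
  [[0, 0, 0], 8],
  [[0, 0, 0], 8],
  [[0, 0, 0], 8],
  [[0, 0, 0], 8],
  [[0, 0, 0], 8],
  [[0, 0, 0], 8],
  [[0, 0, 0], 8],
  [[0, 0, 0], 8],
])

```text
clock: 1.75
eef_pos: [0.4628, -0.3598, 0.2246]
eef_rot: [[0.901, 0.433, -0.001], [0.433, -0.901, 0.001], [-0.0, -0.001, -1.0]]
wrist_force: [-0.3, 0.3, 0.4]
finger_gap: 0.0912
gripper_force: 0.0
```

play_rows([
  [[0, 0, 0], 8],
  [[0, 0, 0], 8],
  [[0, 0, 0], 0],
  [[0, 0, 0], 0],
  [[0, 0, 0], 0],
])

```text
clock: 2.25
eef_pos: [0.4629, -0.3599, 0.2248]
eef_rot: [[0.984, 0.176, -0.0], [0.176, -0.984, 0.0], [-0.0, -0.0, -1.0]]
wrist_force: [0.0, 0.2, -0.0]
finger_gap: 0.091
gripper_force: 0.0
```

Run:
```python
from h import *
s=status.observe(); print(s['eef_pos'],np.round(s['eef_rot'],3),s['clock'])
cal=vision.calibration('wrist'); im=vision.get_image('wrist'); cv2.imwrite('pics/w1.png',im[:,:,::-1]); np.save('pics/w1.npy',im)
import pickle; pickle.dump(cal,open('w1.pkl','wb'))
```

```text
[ 0.4629484  -0.35993072  0.22483736] [[ 0.984  0.176 -0.   ]
 [ 0.176 -0.984  0.   ]
 [-0.    -0.    -1.   ]] 2.25
```

View pics/w1.png

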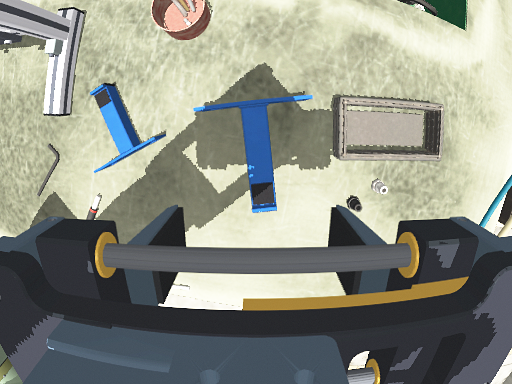

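The wrist view shows the large arm: plate top edge from (194,108) to (312,97), tube from (256,106) down to its tip at (264,210).

Run:
```python
from h import *
import pickle; cal=pickle.load(open('w1.pkl','rb')); im=np.load('pics/w1.npy'); m=blue(im); m[:85]=0;m[220:]=0;m[:,:185]=0;m[:,325:]=0
P=[]
for r in (130,145,160,175):
    x=np.where(m[r])[0]; a,b=onz('wrist',(x.min(),r),.04,cal),onz('wrist',(x.max()+1,r),.04,cal); P.append((a+b)/2); print(r,x.min(),x.max(),np.round((a+b)/2,4),np.linalg.norm(a-b).round(4))
P=np.array(P); d=P[0]-P[-1]; print('tube yaw',np.degrees(np.arctan2(d[1],d[0])))
cols=(200,210,225,290,300,308); E=[onz('wrist',(c,np.where(m[:,c])[0].min()),.062,cal) for c in cols]; E=np.array(E); print(E.round(4))
k=np.polyfit(E[:,1],E[:,0],1); print('plate yaw',np.degrees(np.arctan(-k[0])))
for z in(.062,): 
  for q in ((194,108),(312,97)): print(onz('wrist',q,z,cal).round(4))
u=d/np.linalg.norm(d)
# back-face intersection with tube line
p=P[0]; s=(np.polyval(k,p[1])-p[0])/(u[0]-k[0]*u[1]); o=p+s*u; print('origin',o.round(4),'grip',(o-.065*u).round(4))
print('tip',onz('wrist',(264,211),.045,cal).round(4))
```

```text
130 244 268 [ 0.5135 -0.3493  0.04  ] 0.0288
145 245 269 [ 0.4965 -0.3536  0.04  ] 0.029
160 247 271 [ 0.4795 -0.359   0.04  ] 0.0293
175 249 272 [ 0.4621 -0.364   0.04  ] 0.0284
tube yaw 15.894737985497223
[[ 0.5263 -0.2848  0.062 ]
 [ 0.5323 -0.295   0.062 ]
 [ 0.5369 -0.3108  0.062 ]
 [ 0.5568 -0.3781  0.062 ]
 [ 0.5568 -0.3891  0.062 ]
 [ 0.5597 -0.3975  0.062 ]]
plate yaw 15.89852761559109
[ 0.5276 -0.2778  0.062 ]
[ 0.5617 -0.4016  0.062 ]
origin [ 0.5442 -0.3406  0.04  ] grip [ 0.4817 -0.3584  0.04  ]
tip [ 0.4202 -0.3753  0.045 ]
```

play_rows([
  [[0, 0, 0], -5.8],
  [[0.0185, 0.0037, 0.03], 0],
  [[0, 0, 0.04], 0],
  [[0, 0, 0.04], 0],
  [[0, 0, 0.04], 0],
  [[0, 0, 0.03], 0],
  [[0, 0, 0.018], 0],
  [[0, 0, 0.01], 0],
])

```text
clock: 3.1
eef_pos: [0.481, -0.3579, 0.015]
eef_rot: [[0.962, 0.273, -0.002], [0.273, -0.962, 0.002], [-0.002, -0.003, -1.0]]
wrist_force: [1.2, -1.1, -0.8]
finger_gap: 0.0913
gripper_force: 0.0
```

play_rows([
  [[0, 0, 0], 0],
  [[0, 0, 0], 0],
])

```text
clock: 3.3
eef_pos: [0.4825, -0.359, 0.0178]
eef_rot: [[0.962, 0.273, 0.001], [0.273, -0.962, -0.001], [0.001, 0.001, -1.0]]
wrist_force: [0.0, 0.1, 0.5]
finger_gap: 0.0916
gripper_force: 0.0
```

play_rows([
  [[0, 0, 0], 0],
  [[0, 0, 0], 0],
  [[0, 0, 0], 0],
  [[0, 0, 0], 0],
  [[0, 0, 0], 0],
  [[0, 0, 0], 0],
  [[0, 0, 0], 0],
  [[0, 0, 0], 0],
], gripper=-1)

```text
clock: 4.1
eef_pos: [0.4819, -0.3586, 0.0169]
eef_rot: [[0.962, 0.272, 0.0], [0.272, -0.962, -0.0], [0.0, 0.0, -1.0]]
wrist_force: [0.2, -1.4, 0.2]
finger_gap: 0.0297
gripper_force: 0.4
```

play_rows([
  [[0, 0, 0], 0],
  [[0, 0, 0], 0],
  [[0, 0, 0], 0],
  [[0, 0, 0], 0],
])

```text
clock: 4.5
eef_pos: [0.4819, -0.3586, 0.0169]
eef_rot: [[0.962, 0.272, 0.0], [0.272, -0.962, -0.0], [0.0, 0.0, -1.0]]
wrist_force: [0.0, -1.6, -0.7]
finger_gap: 0.0301
gripper_force: 30.0
```

play_rows([
  [[0, 0, -0.015], 0],
  [[0, 0, -0.03], 0],
  [[0, 0, -0.035], 0],
  [[0, 0, -0.026], 0],
  [[-0.013, 0, 0], 6.8],
  [[-0.013, 0, 0], 6.8],
  [[0, -0.015, 0], 0],
  [[0, -0.03, 0], 0],
])

```text
clock: 5.3
eef_pos: [0.4544, -0.3194, 0.1222]
eef_rot: [[0.999, 0.037, -0.0], [0.037, -0.999, 0.0], [-0.0, -0.0, -1.0]]
wrist_force: [0.8, 0.8, -3.7]
finger_gap: 0.0298
gripper_force: 30.0
```

play_rows([
  [[0, -0.04, 0], 0],
  [[0, -0.045, 0], 0],
  [[0, -0.045, 0], 0],
  [[0, -0.045, 0], 0],
  [[0, -0.045, 0], 0],
  [[0, -0.045, 0], 0],
  [[0, -0.04, 0], 0],
  [[0, -0.03, 0], 0],
])

```text
clock: 6.1
eef_pos: [0.4404, 0.0185, 0.1225]
eef_rot: [[0.999, 0.041, -0.002], [0.041, -0.999, 0.001], [-0.002, -0.001, -1.0]]
wrist_force: [1.0, 0.0, -3.3]
finger_gap: 0.0298
gripper_force: 30.0
```

play_rows([
  [[0, -0.02, 0], 0],
  [[0, -0.01, 0], 0],
  [[0, 0, 0], 0],
  [[0, 0, 0], 0],
  [[0, 0, 0], 0],
])

```text
clock: 6.6
eef_pos: [0.4407, 0.0448, 0.1229]
eef_rot: [[0.999, 0.037, -0.0], [0.037, -0.999, -0.0], [-0.0, 0.0, -1.0]]
wrist_force: [0.4, -0.3, -3.3]
finger_gap: 0.0298
gripper_force: 30.0
```

Run:
```python
from h import *
s=status.observe(); print(s['eef_pos'],np.round(s['eef_rot'],3),s['clock'],s['wrist_force'],s['torque'])
cal=vision.calibration('wrist'); im=vision.get_image('wrist'); np.save('pics/w2.npy',im)
import pickle; pickle.dump(cal,open('w2.pkl','wb'))
cv2.imwrite('pics/w2.png',cv2.resize(im[0:260,90:420],None,fx=2.3,fy=2.3,interpolation=2)[:,:,::-1])
```

```text
[0.44069921 0.04477491 0.12285142] [[ 0.999  0.037 -0.   ]
 [ 0.037 -0.999 -0.   ]
 [-0.     0.    -1.   ]] 6.6 [ 0.38823575 -0.29923626 -3.26493564] [0.02763503 0.15261571 0.07555121]
```

View pics/w2.png

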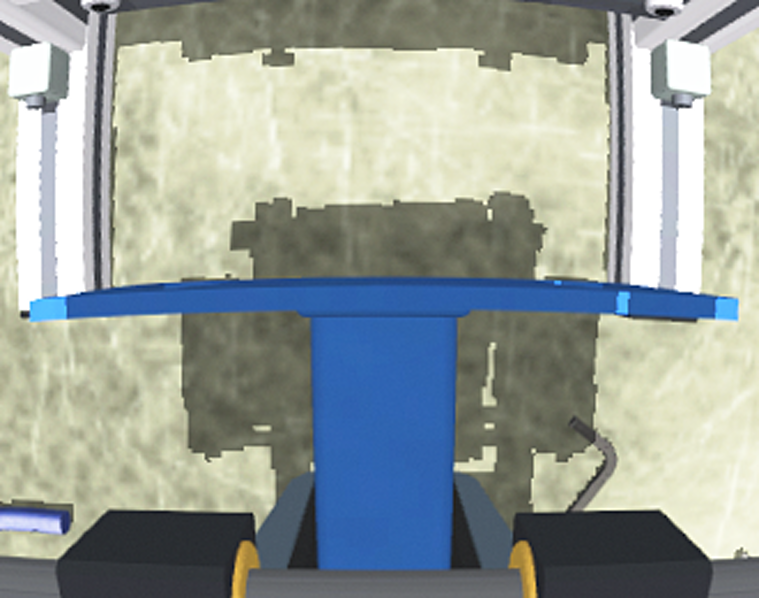

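The view shows the arm held squarely, the feet on either side (groove lines at crop x≈48 and 669), and the studs just out of frame at the top. I'll use the feet for yaw and middle.

Run:
```python
from h import *
import pickle; cal=pickle.load(open('w2.pkl','rb'))
f=lambda x,y,z:onz('wrist',(90+x/2.3,y/2.3),z,cal)
L=[f(48,130,.033),f(48,280,.033)];R=[f(670,130,.033),f(668,280,.033)]
for a in (L,R):
    d=a[0]-a[1]; print(np.round(a,4).tolist(),np.degrees(np.arctan2(d[1],d[0])))
# plate back top edge z=.168
Q=[f(x,y,.168) for x,y in((30,300),(200,283),(380,278),(560,284),(738,298))]; print(np.round(Q,4))
# clamp blocks bottom front lower edges, symmetric
a,b=f(37,100,.037),f(682,98,.037); d=a-b; print(a,b,(a+b)/2,np.degrees(np.arctan2(-d[0],d[1])))
# first image studs
im=np.load('pics/wrist0.npy')
```

```text
[[0.5645, 0.1816, 0.033], [0.5044, 0.1801, 0.033]] 1.4106598815857572
[[0.5709, -0.0584, 0.033], [0.5122, -0.0605, 0.033]] 2.0873853721083733
[[ 0.505   0.1129  0.168 ]
 [ 0.5075  0.0797  0.168 ]
 [ 0.5089  0.0491  0.168 ]
 [ 0.5097  0.0186  0.168 ]
 [ 0.5104 -0.0162  0.168 ]]
[0.57659451 0.18542947 0.037     ] [ 0.58372884 -0.06160122  0.037     ] [0.58016167 0.06191413 0.037     ] 1.6542627531576155
```

play_rows([
  [[0.01, 0, 0], 0.3],
  [[0.02, -0.001, 0], 0],
  [[0.018, 0, 0], 0],
  [[0.01, 0, 0], 0],
  [[0.004, 0, 0], 0],
  [[0, 0, 0], 0],
  [[0, 0, 0], 0],
  [[0, 0, 0], 0],
])

```text
clock: 7.45
eef_pos: [0.5019, 0.0486, 0.1229]
eef_rot: [[0.999, 0.033, -0.001], [0.033, -0.999, -0.0], [-0.001, 0.0, -1.0]]
wrist_force: [0.2, 0.5, -4.1]
finger_gap: 0.0296
gripper_force: 30.0
```

play_rows([
  [[0.002, 0, 0], 0],
  [[0.002, 0, 0], 0],
  [[0, 0, 0], 0],
])

```text
clock: 7.75
eef_pos: [0.507, 0.0489, 0.1231]
eef_rot: [[0.999, 0.033, 0.001], [0.033, -0.999, 0.0], [0.001, -0.0, -1.0]]
wrist_force: [0.1, -0.5, -3.8]
finger_gap: 0.0298
gripper_force: 30.0
```

play_rows([
  [[0.002, 0, 0], 0],
  [[0, 0, 0], 0],
  [[0, 0, 0], 0],
])

```text
clock: 8.05
eef_pos: [0.5087, 0.0489, 0.1229]
eef_rot: [[0.999, 0.033, -0.0], [0.033, -0.999, 0.0], [-0.0, -0.0, -1.0]]
wrist_force: [-0.7, -0.4, -4.5]
finger_gap: 0.0298
gripper_force: 30.0
```

play_rows([
  [[0.002, 0, 0], 0],
  [[0, 0, 0], 0],
  [[0, 0, 0], 0],
])

```text
clock: 8.35
eef_pos: [0.5107, 0.049, 0.123]
eef_rot: [[0.999, 0.033, 0.0], [0.033, -0.999, 0.0], [0.0, -0.0, -1.0]]
wrist_force: [0.4, 0.9, -3.3]
finger_gap: 0.0303
gripper_force: 30.0
```

play_rows([
  [[0.0015, 0, 0], 0],
  [[0, 0, 0], 0],
])

```text
clock: 8.55
eef_pos: [0.5124, 0.0491, 0.123]
eef_rot: [[0.999, 0.033, 0.0], [0.033, -0.999, 0.0], [0.0, -0.0, -1.0]]
wrist_force: [-0.4, -0.1, -3.3]
finger_gap: 0.03
gripper_force: 30.0
```

play_rows([
  [[0.0015, 0, 0], 0],
  [[0, 0, 0], 0],
])

```text
clock: 8.75
eef_pos: [0.5139, 0.0491, 0.123]
eef_rot: [[0.999, 0.033, 0.0], [0.033, -0.999, 0.0], [0.0, -0.0, -1.0]]
wrist_force: [-0.6, -0.2, -3.6]
finger_gap: 0.0298
gripper_force: 30.0
```

play_rows([
  [[0.0015, 0, 0], 0],
  [[0, 0, 0], 0],
])

```text
clock: 8.95
eef_pos: [0.5154, 0.0491, 0.123]
eef_rot: [[0.999, 0.033, 0.0], [0.033, -0.999, 0.0], [0.0, -0.0, -1.0]]
wrist_force: [-1.0, 0.0, -3.7]
finger_gap: 0.0297
gripper_force: 30.0
```

play_rows([
  [[0.0015, 0, 0], 0],
  [[0, 0, 0], 0],
])

```text
clock: 9.15
eef_pos: [0.5169, 0.0492, 0.123]
eef_rot: [[0.999, 0.033, 0.0], [0.033, -0.999, 0.0], [0.0, -0.0, -1.0]]
wrist_force: [-0.3, -0.7, -2.4]
finger_gap: 0.0298
gripper_force: 30.0
```

play_rows([
  [[0.001, 0, 0], 0],
  [[0, 0, 0], 0],
])

```text
clock: 9.35
eef_pos: [0.5178, 0.0492, 0.123]
eef_rot: [[0.999, 0.033, 0.0], [0.033, -0.999, -0.0], [0.0, 0.0, -1.0]]
wrist_force: [0.4, 0.3, -3.4]
finger_gap: 0.0299
gripper_force: 30.0
```

play_rows([
  [[0.001, 0, 0], 0],
  [[0, 0, 0], 0],
])

```text
clock: 9.55
eef_pos: [0.5184, 0.0492, 0.1229]
eef_rot: [[0.999, 0.033, -0.001], [0.033, -0.999, -0.0], [-0.001, 0.0, -1.0]]
wrist_force: [-0.1, 0.2, -3.8]
finger_gap: 0.0299
gripper_force: 30.0
```

play_rows([
  [[0.001, 0, 0], 0],
  [[0, 0, 0], 0],
])

```text
clock: 9.75
eef_pos: [0.5185, 0.0492, 0.1228]
eef_rot: [[0.999, 0.033, -0.002], [0.033, -0.999, -0.0], [-0.002, 0.0, -1.0]]
wrist_force: [-4.0, 0.1, -1.9]
finger_gap: 0.0296
gripper_force: 30.0
```

play_rows([
  [[0.001, 0, 0], 0],
  [[0, 0, 0], 0],
])

```text
clock: 9.95
eef_pos: [0.5195, 0.0492, 0.1228]
eef_rot: [[0.999, 0.033, -0.003], [0.033, -0.999, -0.0], [-0.003, 0.0, -1.0]]
wrist_force: [-5.2, -0.3, -1.3]
finger_gap: 0.0302
gripper_force: 30.0
```

play_rows([
  [[0.001, 0, 0], 0],
  [[0, 0, 0], 0],
])

```text
clock: 10.15
eef_pos: [0.5203, 0.0493, 0.1227]
eef_rot: [[0.999, 0.033, -0.003], [0.033, -0.999, -0.0], [-0.003, 0.0, -1.0]]
wrist_force: [-6.1, -0.5, -0.8]
finger_gap: 0.03
gripper_force: 30.0
```

Run:
```python
from h import *
a=vision.get_image('scene')[120:270,200:340]; b=vision.get_image('side')[140:270,180:290]
A=cv2.resize(a,(420,450),interpolation=2);B=cv2.resize(b,(380,450),interpolation=2)
cv2.imwrite('pics/c1.png',np.hstack([A,B])[:,:,::-1])
```

```text
(no output)
```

View pics/c1.png

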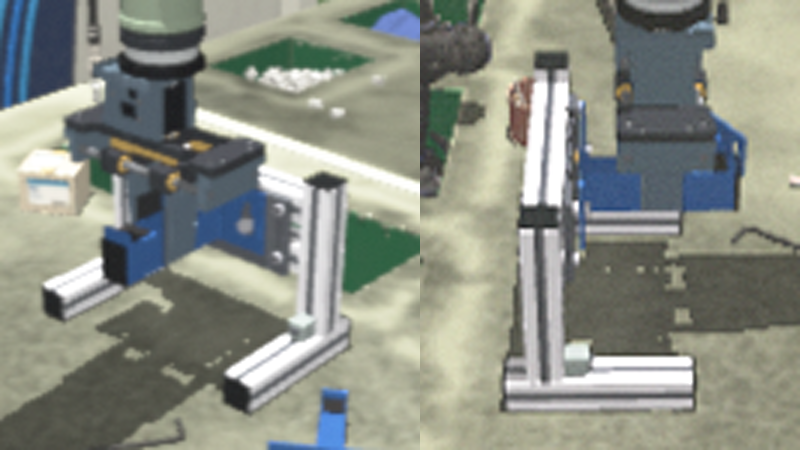

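The crop shows the stud head inside the right keyhole window at (243,225), and the plate close to the stud plate. The force of 5 to 6 N matches the catch being pushed in, so I keep pressing.

play_rows([
  [[0.001, 0, 0], 0],
  [[0.001, 0, 0], 0],
  [[0, 0, 0], 0],
])

```text
clock: 10.55
eef_pos: [0.522, 0.0493, 0.1228]
eef_rot: [[0.999, 0.033, -0.003], [0.033, -0.999, -0.0], [-0.004, 0.0, -1.0]]
wrist_force: [-6.1, -1.4, -0.7]
finger_gap: 0.0299
gripper_force: 30.0
```

play_rows([
  [[0.001, 0, 0], 0],
  [[0, 0, 0], 0],
])

```text
clock: 10.75
eef_pos: [0.5228, 0.0494, 0.1227]
eef_rot: [[0.999, 0.033, -0.004], [0.033, -0.999, -0.0], [-0.004, 0.0, -1.0]]
wrist_force: [-6.3, -0.3, 0.1]
finger_gap: 0.0295
gripper_force: 30.0
```

play_rows([
  [[0.001, 0, 0], 0],
  [[0, 0, 0], 0],
])

```text
clock: 10.95
eef_pos: [0.5237, 0.0494, 0.1228]
eef_rot: [[0.999, 0.033, -0.004], [0.033, -0.999, -0.0], [-0.004, 0.0, -1.0]]
wrist_force: [-7.5, -0.1, 1.0]
finger_gap: 0.03
gripper_force: 30.0
```

play_rows([
  [[0.001, 0, 0], 0],
  [[0, 0, 0], 0],
])

```text
clock: 11.15
eef_pos: [0.524, 0.0495, 0.1226]
eef_rot: [[0.999, 0.033, -0.006], [0.033, -0.999, -0.0], [-0.006, -0.0, -1.0]]
wrist_force: [-8.6, -0.3, 1.3]
finger_gap: 0.0298
gripper_force: 30.0
```

play_rows([
  [[0.001, 0, 0], 0],
  [[0, 0, 0], 0],
  [[0, 0, 0], 0],
])

```text
clock: 11.45
eef_pos: [0.5242, 0.0496, 0.1224]
eef_rot: [[0.999, 0.033, -0.008], [0.033, -0.999, 0.0], [-0.008, -0.0, -1.0]]
wrist_force: [-10.8, -0.5, 1.3]
finger_gap: 0.0299
gripper_force: 30.0
```

The plate is flat: 5.7 mm of travel with the force rising. Now I slide down.

play_rows([
  [[0, 0, 0.002], 0],
  [[0, 0, 0.002], 0],
  [[0, 0, 0], 0],
])

```text
clock: 11.75
eef_pos: [0.5241, 0.0494, 0.118]
eef_rot: [[0.999, 0.033, -0.008], [0.033, -0.999, -0.0], [-0.008, 0.0, -1.0]]
wrist_force: [-8.9, -0.4, -1.9]
finger_gap: 0.0299
gripper_force: 30.0
```

play_rows([
  [[0, 0, 0.002], 0],
  [[0, 0, 0.002], 0],
  [[0, 0, 0], 0],
])

```text
clock: 12.05
eef_pos: [0.524, 0.0494, 0.114]
eef_rot: [[0.999, 0.033, -0.008], [0.033, -0.999, -0.0], [-0.008, 0.0, -1.0]]
wrist_force: [-9.5, 0.2, -2.4]
finger_gap: 0.03
gripper_force: 30.0
```

play_rows([
  [[0, 0, 0.002], 0],
  [[0, 0, 0], 0],
])

```text
clock: 12.25
eef_pos: [0.5239, 0.0494, 0.112]
eef_rot: [[0.999, 0.033, -0.008], [0.033, -0.999, -0.0], [-0.008, 0.0, -1.0]]
wrist_force: [-8.9, -0.1, -1.6]
finger_gap: 0.0298
gripper_force: 30.0
```

play_rows([
  [[0, 0, 0.002], 0],
  [[0, 0, 0], 0],
])

```text
clock: 12.45
eef_pos: [0.524, 0.0494, 0.1099]
eef_rot: [[0.999, 0.033, -0.008], [0.033, -0.999, -0.0], [-0.008, 0.0, -1.0]]
wrist_force: [-9.6, 0.3, -3.2]
finger_gap: 0.0297
gripper_force: 30.0
```

play_rows([
  [[0, 0, 0.002], 0],
  [[0, 0, 0.002], 0],
  [[0, 0, 0], 0],
])

```text
clock: 12.75
eef_pos: [0.524, 0.0494, 0.1059]
eef_rot: [[0.999, 0.033, -0.008], [0.033, -0.999, -0.0], [-0.008, 0.0, -1.0]]
wrist_force: [-8.9, -1.0, -3.0]
finger_gap: 0.0296
gripper_force: 30.0
```

play_rows([
  [[0, 0, 0.0015], 0],
  [[0, 0, 0.001], 0],
  [[0, 0, 0], 0],
])

```text
clock: 13.05
eef_pos: [0.5243, 0.0495, 0.1031]
eef_rot: [[0.999, 0.032, -0.008], [0.032, -0.999, 0.0], [-0.008, -0.0, -1.0]]
wrist_force: [-6.3, 0.5, -4.5]
finger_gap: 0.0301
gripper_force: 30.0
```

play_rows([
  [[0, 0, 0.001], 0],
  [[0, 0, 0.001], 0],
  [[0, 0, 0], 0],
])

```text
clock: 13.35
eef_pos: [0.5243, 0.0496, 0.1016]
eef_rot: [[0.999, 0.032, -0.008], [0.032, -1.0, 0.0], [-0.008, -0.0, -1.0]]
wrist_force: [-8.3, 0.6, -1.4]
finger_gap: 0.03
gripper_force: 30.0
```

play_rows([
  [[0, 0, 0.001], 0],
  [[0, 0, 0], 0],
  [[0, 0, 0], 0],
])

```text
clock: 13.65
eef_pos: [0.5243, 0.0496, 0.1009]
eef_rot: [[0.999, 0.031, -0.007], [0.031, -1.0, 0.0], [-0.007, -0.001, -1.0]]
wrist_force: [-9.3, 0.2, 0.5]
finger_gap: 0.0297
gripper_force: 30.0
```

play_rows([
  [[0, 0, 0.001], 0],
  [[0, 0, 0], 0],
  [[0, 0, 0], 0],
])

```text
clock: 13.95
eef_pos: [0.5244, 0.0497, 0.1006]
eef_rot: [[0.999, 0.031, -0.007], [0.031, -1.0, 0.001], [-0.007, -0.001, -1.0]]
wrist_force: [-9.9, 0.6, 4.2]
finger_gap: 0.03
gripper_force: 30.0
```

play_rows([
  [[0, 0, 0.001], 0],
  [[0, 0, 0], 0],
  [[0, 0, 0], 0],
])

```text
clock: 14.25
eef_pos: [0.5244, 0.0497, 0.0999]
eef_rot: [[0.999, 0.031, -0.007], [0.031, -1.0, 0.001], [-0.007, -0.001, -1.0]]
wrist_force: [-11.6, 0.1, 7.3]
finger_gap: 0.0302
gripper_force: 30.0
```

Run:
```python
from h import *
a=vision.get_image('scene')[120:270,200:340]; b=vision.get_image('side')[140:270,180:290]
A=cv2.resize(a,(420,450),interpolation=2);B=cv2.resize(b,(380,450),interpolation=2)
cv2.imwrite('pics/c2.png',np.hstack([A,B])[:,:,::-1])
```

```text
(no output)
```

View pics/c2.png

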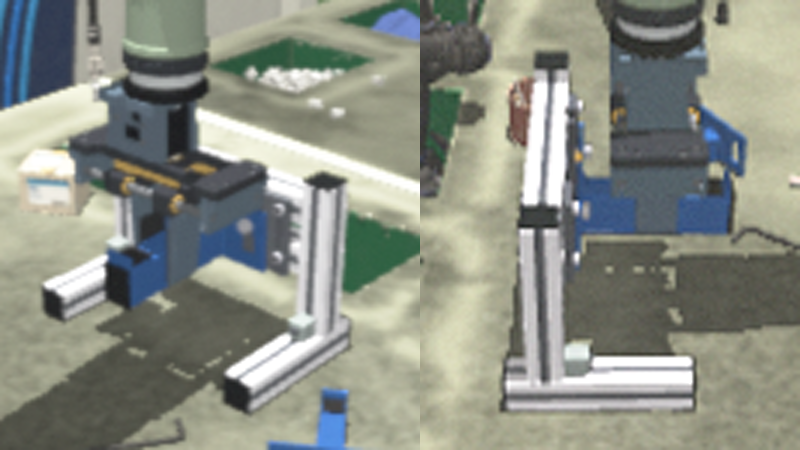

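The view shows the plate lowered, the right stud head now at the top of its keyhole (243,228), and vertical resistance felt at home height. I ease the push, then let go.

play_rows([
  [[-0.002, 0, -0.002], 0],
  [[-0.001, 0, -0.001], 0],
  [[0, 0, 0], 0],
  [[0, 0, 0], 0],
])

```text
clock: 14.75
eef_pos: [0.5241, 0.0494, 0.1022]
eef_rot: [[0.999, 0.033, -0.002], [0.033, -0.999, -0.0], [-0.002, -0.0, -1.0]]
wrist_force: [-4.7, 0.5, -4.1]
finger_gap: 0.0301
gripper_force: 30.0
```

play_rows([
  [[0, 0, 0], 0],
  [[0, 0, 0], 0],
  [[0, 0, 0], 0],
  [[0, 0, 0], 0],
  [[0, 0, 0], 0],
  [[0, 0, 0], 0],
  [[0, 0, 0], 0],
  [[0, 0, 0], 0],
], gripper=1)

```text
clock: 15.55
eef_pos: [0.5247, 0.0494, 0.1025]
eef_rot: [[0.999, 0.033, 0.0], [0.033, -0.999, 0.0], [0.0, -0.0, -1.0]]
wrist_force: [0.2, 0.8, 0.0]
finger_gap: 0.0904
gripper_force: 0.0
```

play_rows([
  [[0, 0, -0.01], 0],
  [[0, 0, -0.02], 0],
  [[0, 0, -0.03], 0],
  [[0, 0, -0.03], 0],
  [[-0.02, 0, -0.03], 0],
  [[-0.03, 0, 0], 0],
  [[-0.03, 0, 0], 0],
  [[0, 0, 0], 0],
])

```text
clock: 16.35
eef_pos: [0.4413, 0.0467, 0.2234]
eef_rot: [[0.999, 0.033, -0.001], [0.033, -0.999, -0.0], [-0.001, 0.0, -1.0]]
wrist_force: [0.5, 0.3, -0.4]
finger_gap: 0.0914
gripper_force: 0.0
```

play_rows([
  [[-0.02, 0, 0], 0],
  [[0, 0, 0], 0],
  [[0, 0, 0], 0],
  [[0, 0, 0], 0],
  [[0, 0, 0], 0],
])

```text
clock: 16.85
eef_pos: [0.4256, 0.0461, 0.2224]
eef_rot: [[0.999, 0.033, 0.0], [0.033, -0.999, 0.0], [0.0, -0.0, -1.0]]
wrist_force: [0.5, 0.0, -0.7]
finger_gap: 0.0912
gripper_force: 0.0
```

Run:
```python
from h import *
a=vision.get_image('wrist')[0:180,130:380]; b=vision.get_image('side')[140:270,180:290]
A=cv2.resize(a,(500,360),interpolation=2);B=cv2.resize(b,(300,360),interpolation=2)
cv2.imwrite('pics/c3.png',np.hstack([A,B])[:,:,::-1])
```

```text
(no output)
```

View pics/c3.png

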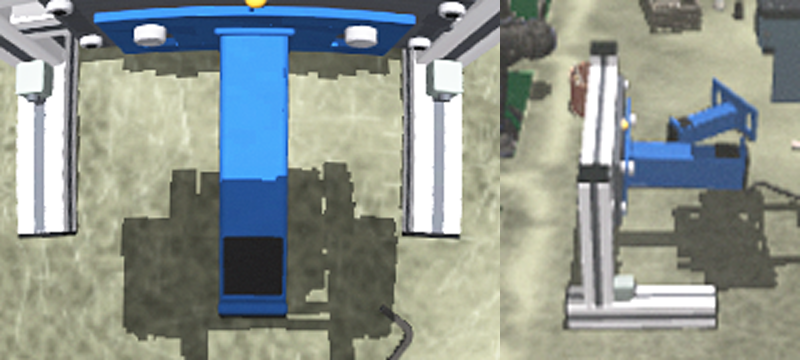

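The view shows the arm hanging level with both stud heads in front of its plate, at (150,36) and (361,36). The brass catch is out above the plate's top edge at (257,3), and the robot is clear.

```bash
python3 -c "
from station import close_job; print(close_job())"
```

```text
the job is handed in; nothing more can be done
None
```

The blue support arm hangs home on both studs with the brass catch out above its plate and the robot clear; the job is handed in at about 17 s, with push forces of about 14 N at most and nothing else touched.

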